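# Slide the sampling board out past the end of the riser shelf

## Task

A thin white sampling board lies flat and a little askew on the low riser shelf and is too flat and wide to pick up. With the fingertips, slide it gently along the shelf until about a third of its length sticks out past the shelf's open right-hand end, where the next person can take hold of its edge, and leave it lying flat with its long side straight against the shelf's back upstand. Push it only, do not lift it, and leave everything else where it stands.

Things in the scene. Friction and masses are not known exactly. Their poses are not given: they have to be found in the camera images.
- board: the thin plate to slide: plain white plastic board, 210 mm long (its y), 145 wide (its x), 6 thick, about 0.2 kg, with a 13 mm hanging hole 20 mm from its right (-y) end. Origin: centre of its underside. Starts flat on the deck, wholly on the shelf, within 0.12 rad of the shelf's length, 10 to 45 mm off the upstand. Slides at light force; tips off the end if half of it overhangs
- board_lead (a point): on the board: middle of the lower edge of its right (-y) short end, the end that goes out past the shelf; its axes are the board's
- board_back (a point): on the board: middle of the lower edge of its back (+x) long side, the side that goes against the upstand; its axes are the board's
- shelf: stainless riser shelf fixed to the bench, turned up to 0.12 rad. Deck 245 mm deep (its x, front to the robot), 560 long (its y, + to the left), top 120 mm above the bench. Origin: centre of its footprint, at bench height. Upstand along the back, inner face at x = +115; cheek along the left end, y = +274 to +280; both 32 high. No rim at the front (x = -122.5) and right end (y = -280)
- shelf_end (a point): middle of the open right-hand end of the shelf, at deck height; the board's overhang is how far board_lead lies beyond this point along the shelf's -y. Its axes are the shelf's
- shelf_upstand (a point): middle of the foot of the back upstand's inner face, at deck height. Its axes are the shelf's
- can_shelf: bystander: labelled fish can, 85 mm across, 36 mm high, on the shelf near the left cheek, at the front. Origin: centre of its underside
- jar: bystander: small jar, 48 mm across, 62 mm high, on the shelf near the left cheek, at the back. Origin: centre of its underside
- can_left: bystander: labelled fish can, 85 mm across, 36 mm high, on the bench left, right or in front of the shelf. Origin: centre of its underside
- can_right: bystander: labelled fish can, the same size, on the bench. Origin: centre of its underside
- can_bare: bystander: fish can without label, the same size, on the bench. Origin: centre of its underside
- bowl: bystander: steel bowl, 110 mm across, 42 mm high, on the bench. Origin: centre of its underside
- spoon: bystander: steel spoon, 190 mm long, lying on the bench below the open end of the shelf. Origin: about its middle, at bench height

How it is judged (in metres and radians):
At the end, for the whole second after the job is handed in: The board lies at rest flat on the shelf deck (within 4 mm and 0.03 rad), its right end 45 to 95 mm out past the open end (a third is 70 mm), its back long side within 12 mm of the upstand and within 0.08 rad of parallel to it (y of board_lead in the frame of shelf_end between -0.095 and -0.045 m and x of board_back in the frame of shelf_upstand above -0.012 m and angle between the y axis of board and the y axis of shelf, either way round below 0.08 rad and angle between board's own z axis and vertical below 0.03 rad and z of board in the frame of shelf_end between -0.004 and 0.004 m and linear speed of board below 0.01 m/s); the robot touches nothing.
It fails at once if the board is lifted off the shelf (its middle more than 10 mm above the deck), tipped by more than 0.12 rad, or dropped off the shelf (z of board in the frame of shelf_end above 0.01 m or z of board in the frame of shelf_end below -0.01 m or angle between board's own z axis and vertical above 0.12 rad).
It fails at once if the board is knocked or flung along (faster than 0.5 m/s) (linear speed of board above 0.5 m/s).
It fails at once if a can, the jar, the bowl or the spoon is moved by more than 15 mm (distance of any of can_shelf, jar, can_left, can_right, can_bare, bowl, spoon from where it was at the start of the episode above 0.015 m).
It also fails if it takes over 48 s, if anything falls off the work surface, if the arm or the gripper's body presses on something with over 40 N, if the wrist force passes 120 N, or if a joint passes its speed limit or range.

## Robot

A 7-joint arm with a two-finger parallel gripper is mounted at the origin on the work surface. World frame = base frame: x ahead of the robot, y to its left, z up, the work surface at z = 0. Lengths are in mm, angles in rad, forces in N, time in s.
With the tool pointing down it reaches from about 400 to 850 mm from the base axis. Payload 10.4 kg.
Tool frame: the origin (TCP) lies on the centre line of the jaws, within the pads' length; the fingertips stand 17 mm ahead of it and the grasp point (between the pads) lies 2 mm behind it; z points along the fingers, y is the direction in which the jaws open and shut (so a half turn about z gives the same grasp; the last joint's range is limited). The gripper opens to 87 mm and grips with 3 to 60 N. Pads are 19 mm wide; open, the fingers measure 117 mm over their backs; the gripper's body (75 mm by 190 mm) begins 51 mm behind the grasp point.
Start: joints at [1.128, 0.332, -0.065, 1.46, 0.022, 1.35, -0.088], TCP at [254.759, -570.744, 239.576] pointing down, gripper open.
Joint ranges: [-2.6, 2.6], [-0.5, 2.12], [-1.47, 1.34], [0.16, 2.42], [-1.27, 4.41], [0.06, 2.06], [-2.6, 2.6]. Speed limits (rad/s): [2.22, 2.22, 2.79, 2.79, 3.14, 3.14, 3.14].

## Interface

Orientations are given as a unit quaternion [w, x, y, z].
In Python, from rig import arm gives the robot as it stands.
- The arm moves only by the tool apply_moves, never from a script. Its argument "series" is a list that holds one entry, the list of rows, each a list of 7 numbers: the shift along the tool's x, y, z in mm, then the turn, a rotation vector about the tool's x, y, z in units of 8 degrees (1.0 is 8 degrees), then the finger opening in mm, from 0 to 87. In form: [[[tx, ty, tz, wx, wy, wz, fingers], ...]]. A call has 1 to 5 rows; each row shifts and turns the pose as measured when the row begins, along the tool's axes as they then stand; what a row does not reach is not made up. A row lasts 1/10 s, in which the tool goes at most 50 mm and 8.59 degrees, less where a joint would pass 70% of its speed; a pose out of reach is approached as far as the arm can. A call is refused whole if a number of a shift passes 50 or a number of a turn 1, either way. A call with a gripper value outside its range is refused whole. The fingers move at their own pace and stop on an object; the grip force is fixed at half the most. Time passes only in rows, so rows that do not move let the fingers close. It gives the time, the measured TCP pose, the force and the opening at its end, in the units of the state.
- arm.observe(): the state, without advancing time (a new reading comes with each control period).
- arm.camera(name): name is "scene" or "top" or "wrist"; returns (picture, depth): 480x640x3 uint8, blue, green, red; 480x640 float32, mm along the optical axis (not along the pixel's ray), 0 where there is no reading.
- arm.camera_params(name): a dict with "camera_matrix" (3x3 intrinsics, pixels), "rvec" (rotation vector, rad) and "tvec" (3), from world to camera coordinates, as OpenCV has them; the wrist camera has in their place "mount" (4x4, takes a point from camera to tool coordinates, whose origin is the TCP and whose axes are the flange's). Camera axes: x right, y down, z forward; pixel columns grow to the right and rows downward; lengths in mm; the calibration is good to about 2 mm. A picture is of the moment at which its call begins: read the wrist's pose just before it. camera_params takes no time and is no camera call.
- arm.sign_off(): hands the job in, once; it reports no verdict.
The state is a dict: "time": time; "joint_positions": joint angles; "qvel": joint speeds; "effort": joint torques, N m; "tool_pos": TCP position; "orientation": TCP orientation; "wrist_force": force on the tool from outside, world axes, zero at the start; "moment": the same for the moment, N m; "grip_width": opening from 0.0 (shut) to 1.0 (fully open).
Only numpy, scipy, OpenCV 4.12 (cv2) and the standard library are available. Lean on these libraries where they do the work, as an engineer would, in place of code of your own. Each camera call takes 0.05 s, during which the arm holds its last target. There are 200 camera calls.

## Working session

There is one attempt and no reset: what is moved stays moved. The work goes in short steps, Python scripts to look and compute and a tool call to move; the robot and the scene stay as the last step left them, time stands still between calls to the robot, and variables do not carry over. Pictures are saved under pics/ and viewed, about 8 in all and at most 12, crops included, and the job is handed in when it is done.

Besides the shell and the picture viewer there is one more tool, called after "Call:" as name([rows], argument=value, ...), one row to a line, values as JSON. apply_moves: Moves the arm, as the interface text tells. Its arguments: {"type":"object","properties":{"series":{"type":"array"}},"required":["series"]}

```bash
mkdir -p pics; python3 - <<'E'
from rig import arm
import cv2,numpy as np
print(arm.observe())
for n in ("top","scene"):
    p,d=arm.camera(n); cv2.imwrite(f"pics/{n}1.png",p); np.save(f"pics/{n}1.npy",d); print(n,arm.camera_params(n))
E
```

```text
{'time': 0.0, 'joint_positions': array([ 1.12841993,  0.33288029, -0.0646651 ,  1.46092963,  0.02163478,
        1.34989635, -0.08848321]), 'qvel': array([-0.00071107, -0.00131116,  0.00019552,  0.00019523,  0.00079058,
        0.00089556,  0.00010399]), 'effort': array([-8.02536397e-04, -6.23273993e+01,  2.40159774e-02, -3.89896953e+01,
       -6.13026833e-02,  3.97645449e-02,  1.66217301e-04]), 'tool_pos': array([ 254.54398285, -570.42712721,  238.75416808]), 'orientation': array([-6.79679524e-04,  9.78052700e-01,  2.08356459e-01, -2.01202824e-04]), 'wrist_force': array([-0.37502657,  1.06896685, -0.97426521]), 'moment': array([0.02633118, 0.00533503, 0.02445151]), 'grip_width': 1.003313787559931}
top {'camera_matrix': array([[455.66519989,   0.        , 319.51587963],
       [  0.        , 455.66519989, 237.25449506],
       [  0.        ,   0.        ,   1.        ]]), 'rvec': array([ 2.17491783, -2.15002977,  0.13695858]), 'tvec': array([   4.74143115,  508.90175384, 1303.48319272])}
scene {'camera_matrix': array([[519.66292913,   0.        , 309.38758457],
       [  0.        , 519.66292913, 239.20253781],
       [  0.        ,   0.        ,   1.        ]]), 'rvec': array([ 0.82176399,  2.41493053, -1.27149924]), 'tvec': array([ 361.33920951,  -93.25074299, 1775.42116058])}
```

View pics/top1.png

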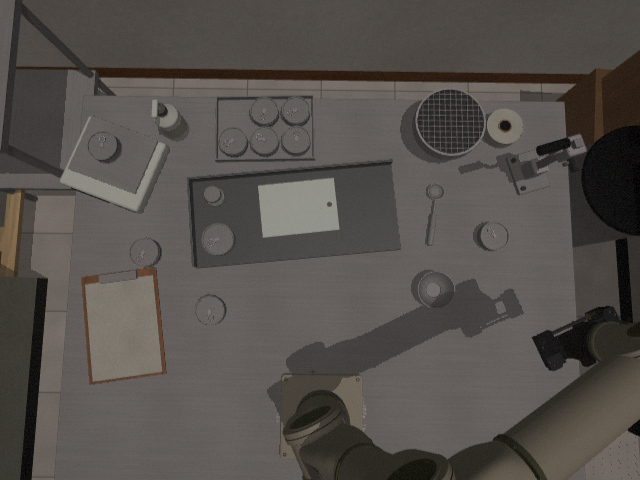

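View pics/scene1.png

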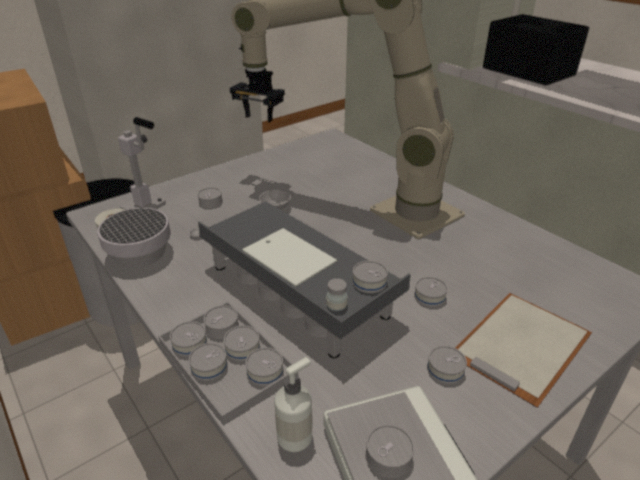

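The top view shows the board at about cols 258–340, rows 178–238, with its hole at (329,204). The shelf's right end runs from (391,162) to (400,249), the jar is at (213,195) and the can at (218,239). I'll enlarge this area for the corners.

```bash
cat > h.py <<'E'
from rig import arm
import cv2,numpy as np
def unproj(px,z,cam="top"):
    c=arm.camera_params(cam);R=cv2.Rodrigues(c["rvec"])[0]
    r=np.c_[np.array(px,float),np.ones(len(px))]@np.linalg.inv(c["camera_matrix"]).T@R
    o=-R.T@c["tvec"]; return o+r*((z-o[2])/r[:,2])[:,None]
def board(p):
    g=cv2.cvtColor(p,cv2.COLOR_BGR2GRAY); m=(g>145).astype(np.uint8)
    m[:150]=0;m[265:]=0;m[:,:225]=0;m[:,425:]=0
    c=max(cv2.findContours(m,cv2.RETR_EXTERNAL,cv2.CHAIN_APPROX_NONE)[0],key=cv2.contourArea)
    return cv2.boxPoints(cv2.minAreaRect(c))
E
python3 - <<'E'
from h import *
p=cv2.imread("pics/top1.png"); b=board(p); print(b); print(unproj(b,126).round(1))
c=cv2.resize(p[150:275,180:412],None,fx=3.4,fy=3.4,interpolation=cv2.INTER_CUBIC)
cv2.imwrite("pics/c1.png",cv2.convertScaleAbs(c,alpha=1.6))
E
```

```text
[[259.33698 185.70139]
 [333.1507  177.93152]
 [338.42194 228.00824]
 [264.60822 235.7781 ]]
[[638.2 178.3 126. ]
 [662.7 -24.7 126. ]
 [523.3 -40.1 126. ]
 [499.6 160.3 126. ]]
```

View pics/c1.png

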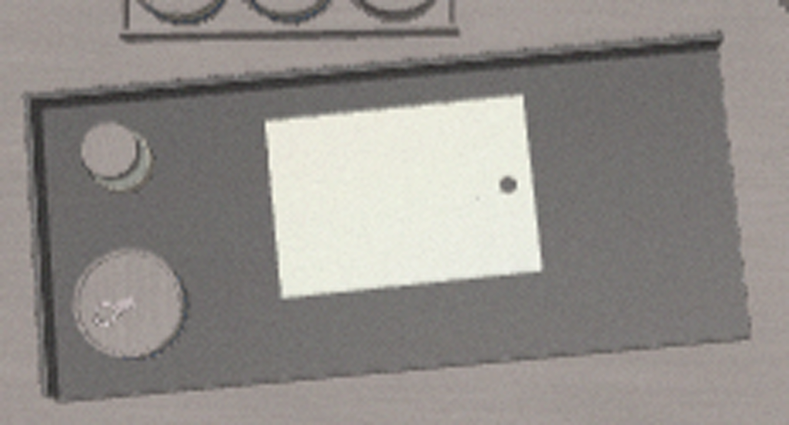

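The crop shows the board corners at (265,121), (523,95), (541,270) and (282,298). The shelf's front edge runs from (57,401) to (751,338), and the foot of the upstand from about (45,107) to (719,50).

```bash
cat >> h.py <<'E'
_f=lambda q:np.array(q)/3.4+[180,150]-0.35
_s=unproj(_f([[57,401],[751,338]]),120)[:,:2]
ey=_s[0]-_s[1]; ey/=np.linalg.norm(ey); ex=np.array([ey[1],-ey[0]])
FR=_s[1]   # front right corner: shelf (-122.5,-280)
O=FR+122.5*ex+280*ey
def toS(w): w=np.atleast_2d(w)[:,:2]-O; return np.c_[w@ex,w@ey]
def toW(s): s=np.atleast_2d(s); return O+s[:,:1]*ex+s[:,1:]*ey
E
python3 - <<'E'
from h import *
from h import _f,_s
print("shelf len",np.linalg.norm(_s[0]-_s[1]),"O",O,"yaw",np.arctan2(-ey[0],ey[1]))
print("upst foot",toS(unproj(_f([[45,107],[719,50]]),120)).round(1))
print("board",toS(unproj(_f([[265,121],[523,95],[541,270],[282,298]]),126)).round(1))
print("jar, can",toS(unproj(_f([[109,150]]),182)).round(1),toS(unproj(_f([[130,303]]),156)).round(1))
print(toW([[40,130],[40,-60],[-80,0]]))
R=cv2.Rodrigues(arm.observe()["orientation"][1:]*0)[0]
from scipy.spatial.transform import Rotation as Ro
print(Ro.from_quat(np.roll(arm.observe()["orientation"],-1)).as_matrix().round(3))
E
```

```text
shelf len 555.8324878331468 O [561.5017622  81.056488 ] yaw 0.10235572445980319
upst foot [[ 117.   271.4]
 [ 115.5 -280.5]]
board [[  88.    93.6]
 [  90.7 -116.5]
 [ -53.4 -117.2]
 [ -57.2   90.9]]
jar, can [[ 62.  208.7]] [[-54.3 205.7]]
[[588.00938908 214.46318093]
 [607.42303677  25.45759825]
 [481.92046423  72.88232055]]
[[ 0.913  0.408 -0.001]
 [ 0.408 -0.913  0.001]
 [-0.    -0.001 -1.   ]]
```

```bash
cat >> h.py <<'E'
from scipy.spatial.transform import Rotation as Ro
def plan(sx,sy,z,dyaw,n=5,smax=45):
    """rows (tool axes) from measured pose to shelf (sx,sy), TCP height z, tool y at dyaw from shelf ex"""
    s=arm.observe(); P=s["tool_pos"]; R=Ro.from_quat(np.roll(s["orientation"],-1))
    a=np.arctan2(ex[1],ex[0])+dyaw; y=np.array([np.cos(a),np.sin(a),0]); zz=np.array([0,0,-1.]); x=np.cross(y,zz)
    G=Ro.from_matrix(np.c_[x,y,zz]); T=np.r_[toW([[sx,sy]])[0],z]
    e=(R.inv()*G).as_rotvec(degrees=True)/8
    print("t",round(s["time"],2),"shelf",toS(P).round(1),"z",P[2].round(1),"F",s["wrist_force"].round(1),"dist",np.linalg.norm(T-P).round(1),"turn",e.round(2))
    for i in range(n):
        d=R.inv().apply(T-P); k=min(1,smax/max(np.linalg.norm(d),1e-6)); d=d*k
        w=(R.inv()*G).as_rotvec(degrees=True)/8; w=w*min(1,.98/max(np.linalg.norm(w),1e-6))
        print(d.round(0),w.round(2)); P=P+R.apply(d); R=R*Ro.from_rotvec(w*8,degrees=True)
E
python3 -c "
from h import *
plan(18,120,240,0,18)"
```

```text
t 0.1 shelf [[-371.9 -616.7]] z 238.8 F [ 0.8  0.6 -0.3] dist 833.5 turn [-0.01 -0.01 -8.98]
[ 32. -31.  -0.] [-0.   -0.   -0.98]
[ 36. -27.  -0.] [-0.   -0.   -0.98]
[ 40. -21.  -0.] [-0.   -0.   -0.98]
[ 42. -16.  -0.] [-0.   -0.   -0.98]
[ 44. -10.  -0.] [-0.   -0.   -0.98]
[45. -4. -0.] [-0.   -0.   -0.98]
[45.  2. -0.] [-0.   -0.   -0.98]
[44.  9. -0.] [-0.   -0.   -0.98]
[43. 14. -0.] [-0.   -0.   -0.98]
[40. 20. -0.] [-0.   -0.   -0.16]
[40. 21. -0.] [ 0.  0. -0.]
[40. 21. -0.] [-0. -0. -0.]
[40. 21. -0.] [-0.  0. -0.]
[40. 21. -0.] [ 0. -0. -0.]
[40. 21. -0.] [ 0.  0. -0.]
[40. 21. -0.] [-0. -0. -0.]
[40. 21. -0.] [ 0.  0. -0.]
[40. 21. -0.] [ 0. -0. -0.]
```

Call:
apply_moves([
  [[32, -31, 0, 0, 0, -0.98, 87], [36, -27, 0, 0, 0, -0.98, 87], [40, -21, 0, 0, 0, -0.98, 87], [42, -16, 0, 0, 0, -0.98, 87], [44, -10, 0, 0, 0, -0.98, 87]],
])

```text
time: 0.6
tool_pos: [334.5, -358.8, 235.1]
orientation: [-0.003, 0.848, 0.53, -0.002]
wrist_force: [0.9, -0.1, 0.0]
grip_width: 0.998
```

```bash
python3 -c "
from h import *
plan(18,120,240,0,10)"
```

```text
t 0.6 shelf [[-270.7 -414.4]] z 235.1 F [ 0.9 -0.1  0. ] dist 607.4 turn [-0.04 -0.01 -3.98]
[45. -3. -0.] [-0.01 -0.   -0.98]
[45.  3. -0.] [-0.01 -0.   -0.98]
[44.  9. -0.] [-0.01 -0.   -0.98]
[42. 15. -0.] [-0.01 -0.   -0.98]
[40. 21. -0.] [-0.   -0.   -0.07]
[40. 21. -0.] [-0. -0. -0.]
[40. 21. -0.] [ 0.  0. -0.]
[40. 21. -0.] [-0. -0. -0.]
[40. 21. -0.] [ 0.  0. -0.]
[40. 21. -0.] [-0. -0. -0.]
```

Call:
apply_moves([
  [[45, -3, 0, 0, 0, -0.98, 87], [45, 3, 0, 0, 0, -0.98, 87], [44, 9, 0, 0, 0, -0.98, 87], [42, 15, 0, 0, 0, -0.98, 87], [40, 21, 0, 0, 0, -0.07, 87]],
])

```text
time: 1.1
tool_pos: [417.5, -140.1, 234.3]
orientation: [-0.003, 0.659, 0.752, -0.002]
wrist_force: [1.4, -0.1, 1.3]
grip_width: 0.997
```

Call:
apply_moves([
  [[40, 21, 0, 0, 0, 0, 87], [40, 21, 0, 0, 0, 0, 87], [40, 21, 0, 0, 0, 0, 87], [40, 21, 0, 0, 0, 0, 87], [40, 21, 0, 0, 0, 0, 87]],
])

```text
time: 1.6
tool_pos: [495.9, 80.8, 234.0]
orientation: [-0.002, 0.659, 0.752, -0.002]
wrist_force: [1.1, -0.0, 0.0]
grip_width: 1.001
```

```bash
python3 -c "
from h import *
plan(18,122,220,0,6)"
```

```text
t 1.6 shelf [[-65.2   6.4]] z 234.0 F [ 1.1 -0.   0. ] dist 143.1 turn [-0.05 -0.01  0.2 ]
[36. 27.  4.] [-0.05 -0.01  0.2 ]
[36. 26.  4.] [-0. -0.  0.]
[36. 26.  4.] [-0.  0.  0.]
[7. 5. 1.] [0. 0. 0.]
[0. 0. 0.] [0. 0. 0.]
[0. 0. 0.] [0. 0. 0.]
```

Call:
apply_moves([
  [[36, 27, 0, -0.05, 0, 0.2, 87], [36, 26, 0, 0, 0, 0, 87], [36, 26, 0, 0, 0, 0, 87], [10, 5, 0, 0, 0, 0, 87], [0, 0, 0, 0, 0, 0, 87]],
])

```text
time: 2.1
tool_pos: [567.4, 218.8, 231.5]
orientation: [-0.002, 0.668, 0.744, 0.0]
wrist_force: [-0.5, -0.4, -0.0]
grip_width: 0.996
```

```bash
python3 - <<'E'
from h import *
plan(18,122,142,0,5)
p,d=arm.camera("wrist"); cv2.imwrite("pics/w1.png",p); print(arm.camera_params("wrist"))
E
```

```text
t 2.1 shelf [[ 19.9 136.4]] z 231.5 F [-0.5 -0.4 -0. ] dist 90.7 turn [-0.02 -0.03  0.03]
[-7. -1. 44.] [-0.02 -0.03  0.03]
[-7. -1. 44.] [0. 0. 0.]
[-0. -0.  1.] [0. 0. 0.]
[0. 0. 0.] [ 0. -0.  0.]
[0. 0. 0.] [-0. -0.  0.]
{'camera_matrix': array([[422.21314512,   0.        , 320.98451723],
       [  0.        , 422.21314512, 242.45205642],
       [  0.        ,   0.        ,   1.        ]]), 'mount': array([[ 1.02028634e-03, -9.52201622e-01, -3.05468541e-01,
         8.42048521e+01],
       [ 9.99998289e-01,  5.00186654e-04,  1.78089059e-03,
         2.10217756e-01],
       [-1.54297562e-03, -3.05469835e-01,  9.52200504e-01,
        -1.46734662e+02],
       [ 0.00000000e+00,  0.00000000e+00,  0.00000000e+00,
         1.00000000e+00]])}
```

View pics/w1.png

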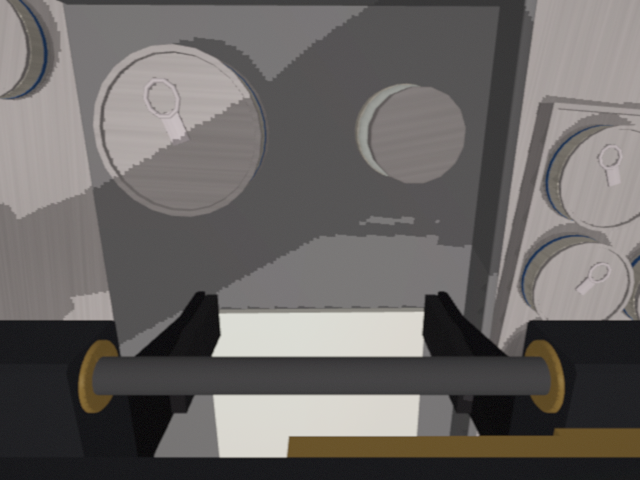

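The wrist view shows the board's left edge at row ~310, cols 218–423, with the jar at (415,130) and the can at (180,130) clear ahead. Next I'll work out where that edge is relative to the tool.

```bash
python3 - <<'E'
from h import *
s=arm.observe(); c=arm.camera_params("wrist"); R=Ro.from_quat(np.roll(s["orientation"],-1)).as_matrix()
M=c["mount"]
for px in ([218,312],[423,309]):
    r=R@(M[:3,:3]@np.linalg.solve(c["camera_matrix"],[*px,1])); o=s["tool_pos"]+R@M[:3,3]
    print(toS(o+r*(126-o[2])/r[2]).round(1))
plan(18,122,150,0,4)
E
```

```text
[[-47.9  90.5]]
[[87.6 93.4]]
t 2.15 shelf [[ 19.6 135.5]] z 231.5 F [-1.4 -0.3 -0.6] dist 82.7 turn [-0.02 -0.02  0.03]
[-8. -1. 44.] [-0.02 -0.02  0.03]
[-6. -1. 37.] [ 0.  0. -0.]
[0. 0. 0.] [-0. -0. -0.]
[0. 0. 0.] [-0.  0. -0.]
```

Call:
apply_moves([
  [[-8, -1, 40, 0, 0, 0, 87], [-5, -1, 35, 0, 0, 0, 87], [0, 0, 8, 0, 0, 0, 87], [0, 0, 2, 0, 0, 0, 87], [0, 0, 0, 0, 0, 0, 87]],
])

```text
time: 2.65
tool_pos: [566.9, 197.8, 147.4]
orientation: [0.001, 0.671, 0.741, 0.0]
wrist_force: [0.0, 0.0, 0.3]
grip_width: 1.003
```

```bash
python3 -c "
from h import *
plan(18,112,140,0,3)"
```

```text
t 2.65 shelf [[ 17.3 115.6]] z 147.4 F [0.  0.  0.3] dist 8.3 turn [ 0.01  0.   -0.02]
[-4.  1.  7.] [ 0.01  0.   -0.02]
[0. 0. 0.] [-0. -0. -0.]
[0. 0. 0.] [-0.  0. -0.]
```

Call:
apply_moves([
  [[0, 0, 4, 0, 0, 0, 87], [0, 0, 3, 0, 0, 0, 87], [0, 0, 0, 0, 0, 0, 87], [-6, 0, 0, 0, 0, 0, 87], [-6, 0, 0, 0, 0, 0, 87]],
])

```text
time: 3.15
tool_pos: [569.9, 187.0, 144.5]
orientation: [0.002, 0.671, 0.742, 0.003]
wrist_force: [-0.4, 0.4, -0.3]
grip_width: 1.002
```

Call:
apply_moves([
  [[-8, 0, 0, 0, 0, 0, 87], [-8, 0, 0, 0, 0, 0, 87], [-8, 0, 0, 0, 0, 0, 87], [-8, 0, 0, 0, 0, 0, 87], [0, 0, 0, 0, 0, 0, 87]],
])

```text
time: 3.65
tool_pos: [574.0, 149.8, 144.7]
orientation: [0.003, 0.672, 0.741, 0.003]
wrist_force: [0.0, -0.1, 0.6]
grip_width: 0.999
```

```bash
cat >> h.py <<'E'
def look(n):
    p,d=arm.camera("top"); cv2.imwrite(f"pics/{n}.png",cv2.convertScaleAbs(cv2.resize(p[145:275,180:450],None,fx=2.9,fy=2.9,interpolation=cv2.INTER_CUBIC),alpha=1.6))
    b=board(p); print("board",toS(unproj(b,126)).round(1).tolist())
E
python3 -c "
from h import *
plan(18,-128,140,0,2)
look('t2')"
```

```text
t 3.65 shelf [[19.5 67.1]] z 144.7 F [ 0.  -0.1  0.6] dist 195.2 turn [ 0.06  0.   -0.03]
[-45.  -0.   1.] [ 0.06  0.   -0.03]
[-45.  -0.   1.] [-0. -0. -0.]
board [[87.6, 13.1], [90.6, -114.8], [-50.2, -116.6], [-52.9, 9.6]]
```

View pics/t2.png

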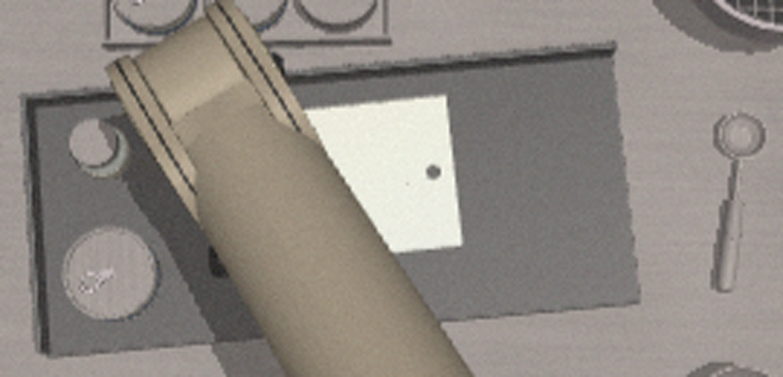

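The fingertips were still at z≈128 and passed just over the board, so it hasn't moved (its right end is still at y≈-115). I'll back off, go lower and check the height before pushing.

Call:
apply_moves([
  [[20, 0, -3, -0.06, 0, 0, 87], [18, 0, 0, 0, 0, 0, 87], [10, 0, 0, 0, 0, 0, 87], [5, 0, 0, 0, 0, 0, 87], [0, 0, 0, 0, 0, 0, 87]],
])

```text
time: 4.2
tool_pos: [568.3, 205.4, 147.7]
orientation: [0.005, 0.672, 0.741, 0.006]
wrist_force: [0.1, 0.0, -0.1]
grip_width: 1.0
```

```bash
python3 -c "
from h import *
plan(18,115,140,0,2)"
```

```text
t 4.2 shelf [[ 19.4 123. ]] z 147.7 F [ 0.1  0.  -0.1] dist 11.2 turn [ 0.12 -0.   -0.03]
[-8. -2.  8.] [ 0.12 -0.   -0.03]
[0. 0. 0.] [-0.  0.  0.]
```

Call:
apply_moves([
  [[-4, -2, 6, 0.12, 0, 0, 87], [0, 0, 4, 0, 0, 0, 87], [0, 0, 2, 0, 0, 0, 87], [0, 0, 0, 0, 0, 0, 87], [0, 0, 0, 0, 0, 0, 87]],
])

```text
time: 4.7
tool_pos: [567.7, 198.8, 137.8]
orientation: [-0.0, 0.673, 0.74, -0.001]
wrist_force: [-1.4, -0.6, -0.9]
grip_width: 0.999
```

```bash
python3 -c "
from h import *
plan(18,115,139.5,0,2)"
```

```text
t 4.7 shelf [[ 18.2 116.5]] z 137.8 F [-1.4 -0.6 -0.9] dist 2.3 turn [-0.01  0.   -0.05]
[-1. -0. -2.] [-0.01  0.   -0.05]
[0. 0. 0.] [ 0.  0. -0.]
```

Call:
apply_moves([
  [[-3, 0, -2, 0, 0, -0.05, 87], [-6, 0, 0, 0, 0, 0, 87], [-7, 0, 0, 0, 0, 0, 87], [-7, 0, 0, 0, 0, 0, 87], [-7, 0, 0, 0, 0, 0, 87]],
])

```text
time: 5.2
tool_pos: [570.9, 166.4, 138.8]
orientation: [-0.001, 0.67, 0.742, -0.001]
wrist_force: [0.6, 1.6, 1.3]
grip_width: 1.002
```

```bash
python3 -c "
from h import *
plan(18,-128,139.5,0,2)
look('t3')"
```

```text
t 5.2 shelf [[18.1 84. ]] z 138.8 F [0.6 1.6 1.3] dist 212.0 turn [-0.01 -0.    0.  ]
[-45.  -0.  -0.] [-0.01 -0.    0.  ]
[-45.  -0.  -0.] [0. 0. 0.]
board [[86.2, 34.7], [87.7, -135.8], [-52.9, -135.5], [-54.0, 32.8]]
```

Contact is good: the board has moved 19 mm and stayed straight. I'll keep pushing at about 0.1 m/s.

Call:
apply_moves([
  [[-10, 0, 0, 0, 0, 0, 87], [-10, 0, 0, 0, 0, 0, 87], [-10, 0, 0, 0, 0, 0, 87], [-10, 0, 0, 0, 0, 0, 87], [-10, 0, 0, 0, 0, 0, 87]],
])

```text
time: 5.75
tool_pos: [576.4, 111.5, 138.7]
orientation: [-0.001, 0.67, 0.742, -0.001]
wrist_force: [0.3, 1.8, -0.2]
grip_width: 1.005
```

```bash
python3 -c "
from h import *
plan(18,-128,139.5,0,2)
look('t4')"
```

```text
t 5.75 shelf [[17.9 28.7]] z 138.7 F [ 0.3  1.8 -0.2] dist 156.8 turn [-0.02 -0.   -0.  ]
[-45.   0.  -0.] [-0.02 -0.   -0.  ]
[-45.   0.  -0.] [ 0. -0. -0.]
board [[86.6, -36.9], [87.1, -192.4], [-53.4, -190.5], [-53.6, -37.0]]
```

Call:
apply_moves([
  [[-10, 0, 0, 0, 0, 0, 87], [-10, 0, 0, 0, 0, 0, 87], [-10, 0, 0, 0, 0, 0, 87], [-10, 0, 0, 0, 0, 0, 87], [-10, 0, 0, 0, 0, 0, 87]],
])

```text
time: 6.3
tool_pos: [581.9, 56.0, 138.5]
orientation: [-0.001, 0.671, 0.742, -0.001]
wrist_force: [0.9, 1.9, 0.4]
grip_width: 0.999
```

Call:
apply_moves([
  [[-10, 0, 0, 0, 0, 0, 87], [-10, 0, 0, 0, 0, 0, 87], [-10, 0, 0, 0, 0, 0, 87], [-10, 0, 0, 0, 0, 0, 87], [-10, 0, 0, 0, 0, 0, 87]],
])

```text
time: 6.8
tool_pos: [587.3, 1.6, 138.6]
orientation: [-0.001, 0.671, 0.742, -0.001]
wrist_force: [-0.2, 0.6, 0.6]
grip_width: 1.0
```

```bash
python3 -c "
from h import *
plan(18,-130,139.5,0,2)
look('t5')"
```

```text
t 6.8 shelf [[ 17.5 -81.7]] z 138.6 F [-0.2  0.6  0.6] dist 48.3 turn [-0.02  0.01 -0.01]
[-45.   1.  -1.] [-0.02  0.01 -0.01]
[-3.  0. -0.] [ 0. -0.  0.]
board [[86.1, -186.3], [89.3, -301.3], [-54.1, -301.3], [-57.0, -187.8]]
```

Call:
apply_moves([
  [[-9, 0, 0, 0, 0, 0, 87], [-9, 0, 0, 0, 0, 0, 87], [-8, 0, 0, 0, 0, 0, 87], [-6, 0, 0, 0, 0, 0, 87], [0, 0, 0, 0, 0, 0, 87]],
])

```text
time: 7.35
tool_pos: [590.9, -36.0, 138.4]
orientation: [-0.0, 0.672, 0.741, -0.002]
wrist_force: [-0.1, 0.3, 0.2]
grip_width: 0.999
```

```bash
python3 -c "
from h import *
plan(18,-130,139.5,0,2)
look('t6')"
```

```text
t 7.35 shelf [[  17.3 -119.4]] z 138.4 F [-0.1  0.3  0.2] dist 10.7 turn [-0.02  0.01 -0.03]
[-11.   1.  -1.] [-0.02  0.01 -0.03]
[0. 0. 0.] [ 0. -0. -0.]
board [[85.0, -236.8], [88.1, -339.4], [-55.0, -339.3], [-57.8, -237.9]]
```

Call:
apply_moves([
  [[-7, 0, 0, 0, 0, 0, 87], [-4, 0, 0, 0, 0, 0, 87], [0, 0, 0, 0, 0, 0, 87], [15, 0, 0, 0, 0, 0, 87], [10, 0, -20, 0, 0, 0, 87]],
])

```text
time: 7.9
tool_pos: [587.9, -21.9, 156.0]
orientation: [-0.002, 0.672, 0.74, -0.003]
wrist_force: [-0.6, 0.8, -0.4]
grip_width: 0.998
```

Call:
apply_moves([
  [[0, 0, -40, 0, 0, 0, 87], [0, -15, -40, 0, 0, 0, 87], [0, -40, 0, 0, 0, 0, 87], [0, 0, 0, 0, 0, 0, 87], [0, 0, 0, 0, 0, 0, 87]],
])

```text
time: 8.4
tool_pos: [530.9, -18.1, 240.7]
orientation: [-0.002, 0.669, 0.743, -0.003]
wrist_force: [-0.2, -0.2, 0.1]
grip_width: 1.0
```

```bash
python3 -c "
from h import *
look('t7')
plan(-105,-225,240,np.pi/2,12,30)
plan(-105,-225,240,-np.pi/2,2)
print(arm.observe()['joint_positions'])"
```

```text
board [[86.0, -213.8], [85.8, -353.7], [-54.5, -349.1], [-54.1, -211.0]]
t 8.45 shelf [[-40.7 -95.2]] z 240.3 F [ 0.6  0.6 -0.2] dist 144.8 turn [ -0.05  -0.04 -11.22]
[-27. -13.   0.] [-0.   -0.   -0.98]
[-25. -17.   0.] [-0.   -0.   -0.98]
[-22. -20.   0.] [-0.   -0.   -0.98]
[-19. -23.   0.] [-0.   -0.   -0.98]
[-13. -21.   0.] [-0.   -0.   -0.98]
[0. 0. 0.] [-0.   -0.   -0.98]
[0. 0. 0.] [-0.   -0.   -0.98]
[0. 0. 0.] [-0.   -0.   -0.98]
[0. 0. 0.] [-0.   -0.   -0.98]
[0. 0. 0.] [-0.   -0.   -0.98]
[0. 0. 0.] [-0.   -0.   -0.98]
[0. 0. 0.] [-0.   -0.   -0.44]
t 8.45 shelf [[-40.7 -95.2]] z 240.3 F [ 0.6  0.6 -0.2] dist 144.8 turn [-0.04  0.05 11.28]
[-40. -20.   0.] [-0.    0.    0.98]
[-43. -14.   0.] [-0.    0.    0.98]
[ 0.63496211  0.20758153 -0.77565696  1.66868394  0.15013112  1.33467034
 -0.06031599]
```

View pics/t7.png

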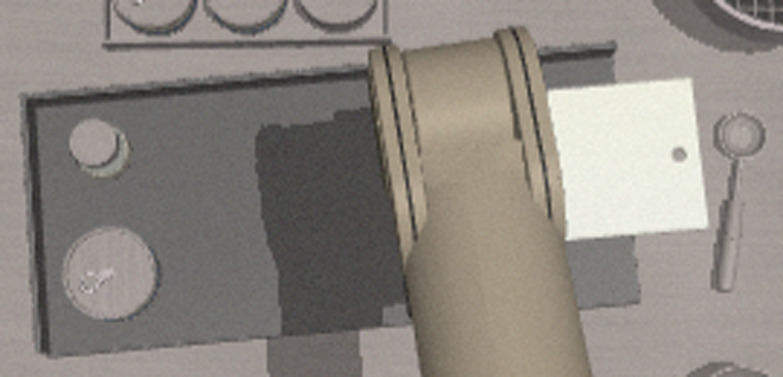

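The board now overhangs by about 71 mm and lies straight, still ~28 mm off the upstand. I'll turn the gripper 90° and push the front long side towards the upstand.

Call:
apply_moves([
  [[-27, -13, 0, 0, 0, -0.98, 87], [-25, -17, 0, 0, 0, -0.98, 87], [-22, -20, 0, 0, 0, -0.98, 87], [-19, -23, 0, 0, 0, -0.98, 87], [-13, -21, 0, 0, 0, -0.98, 87]],
])

```text
time: 8.95
tool_pos: [483.3, -150.7, 239.0]
orientation: [-0.005, 0.365, 0.931, -0.0]
wrist_force: [-0.1, -0.4, 0.3]
grip_width: 0.998
```

Call:
apply_moves([
  [[0, 0, 0, 0, 0, -0.98, 87], [0, 0, 0, 0, 0, -0.98, 87], [0, 0, 0, 0, 0, -0.98, 87], [0, 0, 0, 0, 0, -0.98, 87], [0, 0, 0, 0, 0, -0.98, 87]],
])

```text
time: 9.45
tool_pos: [484.3, -153.8, 236.3]
orientation: [-0.006, 0.019, 1.0, 0.003]
wrist_force: [-0.6, -0.8, -0.8]
grip_width: 0.998
```

```bash
python3 -c "
from h import *
plan(-95,-235,240,np.pi/2,5)"
```

```text
t 9.45 shelf [[-100.8 -225.7]] z 236.3 F [-0.6 -0.8 -0.8] dist 11.5 turn [ 0.05 -0.08 -1.01]
[-7. -8. -4.] [ 0.05 -0.08 -0.98]
[0. 0. 0.] [ 0.   -0.   -0.04]
[0. 0. 0.] [ 0. -0.  0.]
[0. 0. 0.] [0. 0. 0.]
[0. 0. 0.] [0. 0. 0.]
```

Call:
apply_moves([
  [[0, -8, 0, 0.05, -0.08, -0.9, 87], [0, 0, 40, 0, 0, 0, 87], [0, 0, 35, 0, 0, 0, 87], [0, 0, 5, 0, 0, 0, 87], [0, 0, 0, 0, 0, 0, 87]],
])

```text
time: 9.95
tool_pos: [487.7, -159.7, 153.5]
orientation: [0.001, -0.051, 0.999, 0.002]
wrist_force: [1.2, 0.2, 1.1]
grip_width: 1.002
```

```bash
python3 -c "
from h import *
plan(-95,-235,139,np.pi/2,3)
look('t8')"
```

```text
t 9.95 shelf [[ -98. -232.]] z 153.5 F [1.2 0.2 1.1] dist 15.1 turn [ 0.03  0.01 -0.01]
[-3. -3. 14.] [ 0.03  0.01 -0.01]
[0. 0. 0.] [-0. -0.  0.]
[0. 0. 0.] [0. 0. 0.]
board [[86.0, -142.3], [85.8, -351.4], [-31.8, -347.6], [-31.2, -140.8]]
```

View pics/t8.png

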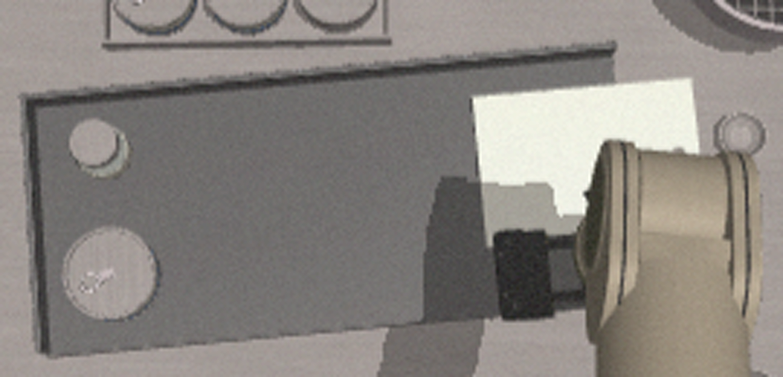

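The board is clear at its back and left edges (left end y≈-141, back edge x≈86), and the gripper is in front of it. Down to deck height next.

Call:
apply_moves([
  [[0, 0, 6, 0, 0, 0, 87], [0, 0, 5, 0, 0, 0, 87], [0, 0, 3, 0, 0, 0, 87], [0, 0, 0, 0, 0, 0, 87], [0, 0, 0, 0, 0, 0, 87]],
])

```text
time: 10.5
tool_pos: [490.5, -160.2, 142.9]
orientation: [0.004, -0.05, 0.999, 0.001]
wrist_force: [-0.7, 0.7, -0.3]
grip_width: 1.005
```

```bash
python3 -c "
from h import *
plan(-95,-235,139,np.pi/2,2)"
```

```text
t 10.5 shelf [[ -95.3 -232.7]] z 142.9 F [-0.7  0.7 -0.3] dist 4.5 turn [ 0.01  0.05 -0.01]
[-0. -2.  4.] [ 0.01  0.05 -0.01]
[0. 0. 0.] [-0. -0.  0.]
```

Call:
apply_moves([
  [[0, 0, 5, 0, 0.05, 0, 87], [0, 0, 0, 0, 0, 0, 87], [0, 0, 0, 0, 0, 0, 87]],
])

```text
time: 10.8
tool_pos: [490.7, -160.3, 138.0]
orientation: [0.0, -0.05, 0.999, 0.0]
wrist_force: [0.6, -0.0, 0.2]
grip_width: 1.001
```

```bash
python3 -c "
from h import *
plan(-95,-235,139,np.pi/2,2)"
```

```text
t 10.8 shelf [[ -95.1 -232.9]] z 138.0 F [ 0.6 -0.   0.2] dist 2.4 turn [ 0.    0.   -0.01]
[-0. -2. -1.] [ 0.    0.   -0.01]
[0. 0. 0.] [-0. -0.  0.]
```

Call:
apply_moves([
  [[-8, 0, -1, 0, 0, 0, 87], [-8, 0, 0, 0, 0, 0, 87], [-8, 0, 0, 0, 0, 0, 87], [-8, 0, 0, 0, 0, 0, 87], [-5, 0, 0, 0, 0, 0, 87]],
])

```text
time: 11.3
tool_pos: [530.4, -156.6, 139.1]
orientation: [-0.0, -0.05, 0.999, 0.0]
wrist_force: [-2.8, 1.0, 1.6]
grip_width: 1.003
```

```bash
python3 -c "
from h import *
plan(-40,-235,139,np.pi/2,2)
look('t9')"
```

```text
t 11.3 shelf [[ -55.3 -233.3]] z 139.1 F [-2.8  1.   1.6] dist 15.4 turn [ 0.   -0.   -0.02]
[-15.  -2.   0.] [ 0.   -0.   -0.02]
[0. 0. 0.] [-0.  0.  0.]
board [[99.5, -142.0], [99.2, -349.5], [8.9, -346.5], [9.5, -140.8]]
```

Moving well and still straight; the back edge is at x≈99.5 and the upstand at 115. I'll push on gently.

Call:
apply_moves([
  [[-5, 0, 0, 0, 0, 0, 87], [-4, 0, 0, 0, 0, 0, 87], [-2, 0, 0, 0, 0, 0, 87], [0, 0, 0, 0, 0, 0, 87]],
])

```text
time: 11.75
tool_pos: [542.6, -155.1, 138.8]
orientation: [-0.0, -0.05, 0.999, 0.0]
wrist_force: [-0.0, -0.6, -0.0]
grip_width: 0.998
```

```bash
python3 -c "
from h import *
plan(-40,-235,139,np.pi/2,2)
look('t10')"
```

```text
t 11.75 shelf [[ -42.9 -233. ]] z 138.8 F [-0.  -0.6 -0. ] dist 3.6 turn [ 0.01 -0.01 -0.01]
[-3. -2. -0.] [ 0.01 -0.01 -0.01]
[0. 0. 0.] [ 0. -0.  0.]
board [[111.9, -141.8], [111.5, -349.9], [20.7, -346.9], [21.4, -140.6]]
```

View pics/t10.png

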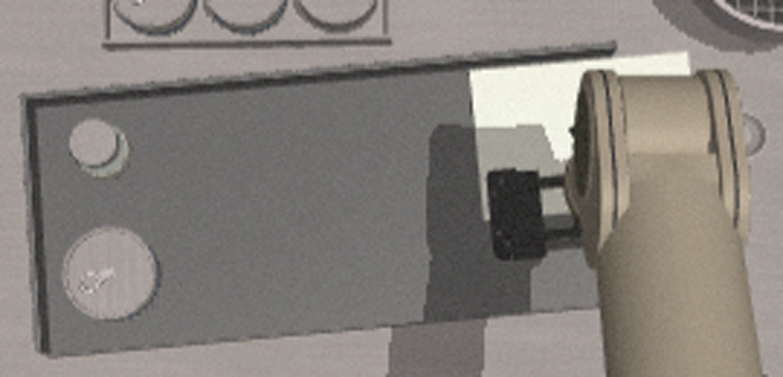

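The board's back edge is a few mm from the upstand (about x=112) and parallel to it. I'll nudge it until the force rises.

Call:
apply_moves([
  [[-2, 0, 0, 0, 0, 0, 87], [-2, 0, 0, 0, 0, 0, 87], [0, 0, 0, 0, 0, 0, 87]],
])

```text
time: 12.1
tool_pos: [545.3, -155.2, 138.6]
orientation: [-0.002, -0.05, 0.999, 0.0]
wrist_force: [-1.6, 0.1, 1.1]
grip_width: 1.001
```

Call:
apply_moves([
  [[-2, 0, 0, 0, 0, 0, 87], [-2, 0, 0, 0, 0, 0, 87]],
])

```text
time: 12.3
tool_pos: [546.0, -155.2, 138.3]
orientation: [-0.006, -0.05, 0.999, -0.0]
wrist_force: [-16.0, 1.3, 12.9]
grip_width: 0.999
```

The force rose to 16 N, so the board is against the upstand. I'll retreat straight back, then up.

Call:
apply_moves([
  [[8, 0, 0, 0, 0, 0, 87], [12, 0, 0, 0, 0, 0, 87], [15, 0, 0, 0, 0, 0, 87], [5, 0, -35, 0, 0, 0, 87], [0, 0, -45, 0, 0, 0, 87]],
])

```text
time: 12.8
tool_pos: [501.5, -158.7, 215.1]
orientation: [-0.009, -0.05, 0.999, 0.002]
wrist_force: [0.9, -0.4, 0.5]
grip_width: 0.998
```

Call:
apply_moves([
  [[20, -30, -20, 0, 0, 0, 87], [20, -40, 0, 0, 0, 0, 87], [20, -45, 0, 0, 0, 0, 87], [20, -45, 0, 0, 0, 0, 87], [0, 0, 0, 0, 0, 0, 87]],
])

```text
time: 13.3
tool_pos: [437.4, -331.3, 244.5]
orientation: [-0.002, -0.052, 0.999, -0.003]
wrist_force: [-0.1, 0.3, -0.1]
grip_width: 0.997
```

```bash
python3 -c "
from h import *
s=arm.observe();print(s['time'],s['tool_pos'],s['wrist_force'])
look('t11')"
```

```text
13.3 [ 437.38140358 -331.32958338  244.53810579] [-0.09045114  0.33587164 -0.0728781 ]
board [[114.6, -142.1], [114.5, -354.0], [-27.0, -349.4], [-26.5, -140.3]]
```

View pics/t11.png

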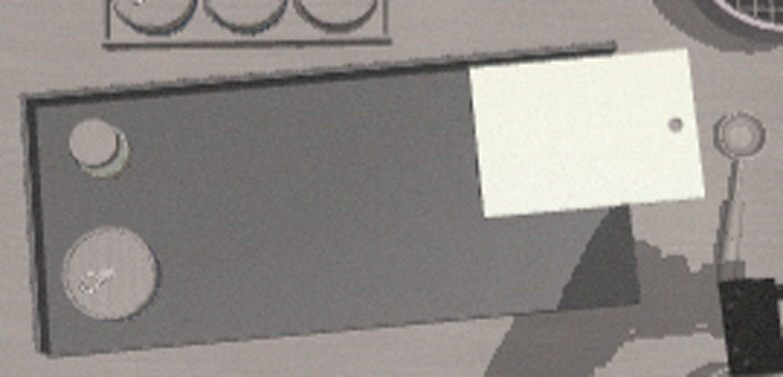

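The board lies flat and straight against the upstand, with its right end at y≈-351 (about 71 mm of overhang). The jar, can and spoon haven't moved and the arm is clear.

```bash
python3 -c "
from h import *
print(arm.sign_off())"
```

```text
the job is handed in; nothing more can be done
None
```

The board is in place and the job is handed in, at about 13.4 s on the robot's clock. I pushed it along the shelf from its left end with both open fingertips. Then I turned the gripper 90° and pushed its front side until it met the upstand, where the wrist force rose to about 16 N.

**Last checks, from the top camera:**
- **Overhang:** about 71 mm past the open end.
- **Upstand:** the back side is within about 1 mm of it and parallel to within about 0.01 rad.
- **Flatness:** the board looks flat. I judged this from the top view and did not measure its height or tilt.
- **Other objects:** the jar and the can on the shelf look unmoved. So does the part of the spoon in view; the gripper hid part of its handle. I did not check the bowl or the cans on the bench at the end, but the arm passed well above them.
- **Robot:** clear of everything, with wrist force about zero.

**What went wrong:** on the first push the fingertips were about 5 mm too high and passed over the board without moving it. I backed off, lowered them and pushed again.

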